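# Find the release notch of the bench waste bin and open its flap

## Task

Open the round tip-waste bin on the bench with the fingertips alone: feel round the top of its grey collar for the thumb notch, press the release key down inside it so that the sprung flap pops up, then push the flap right back until it stands open by itself. Do not pick anything up, do not press hard on the bin, and leave the beaker, the amber vial and the tip box beside it where they are.

Things in the scene. Friction and masses are not known exactly. Their poses are not given: they have to be found in the camera images.
- bin: bench waste bin, does not move: steel canister under a grey collar; everything on it that moves is described below. Origin on its vertical axis at bench level, z up. Its yaw tells nothing of how the collar sits: that was screwed on, stopped at any angle, and can no longer be turned
- collar_centre (a point): point on the bin's axis level with the collar's flat top, 125 mm above the bench. The collar is a flat ring, radius 52 to 88 mm, with one notch, sunk from the top and open at the outer edge: 0.64 rad of the ring, sides radial (48 mm wide at radius 75 mm), its direction not told. Inside the ring lies the round steel flap, radius 48 mm, its edge 4 mm below the collar's top
- release_key (a joint): grey rocker pad in the notch, 34 mm along the ring, radius 53 to 86 mm. Its highest rib, at radius 76 mm, lies 7 mm below the collar's top and goes down 5 mm to a stop, against a spring (3 N, with friction up to 8 N). Angle in rad: 0 rest, 0.11 flap let go, 0.2 at the stop; springs back. Its hook moves out to radius 60 mm: stay outside that
- flap (a joint): polished flap's angle, rad: 0 latched, 0.79 popped up by its spring, 1.57 upright, 1.68 stop. Hinge opposite the notch, 50 mm from the axis, 6 mm below the collar's top; free end 100 mm from the hinge, so once popped it is 65 mm above the collar's top, 20 mm from the axis on the notch side. 70 g; pushed towards the hinge there, it swings up freely and stays up from 1.3 on
- beaker: glass beaker, 53 mm diameter, 70 mm high, loose bystander; origin at the centre of its underside
- vial_2: amber dropper vial, 30 mm diameter, 85 mm high, loose bystander; origin at the centre of its underside
- tipbox: pipette tip box, 94x129x93 mm, loose bystander; origin at the centre of its underside

How it is judged:
By the outcome, as a careful person would: the job done as asked, in the order asked, and still so for the second after the job is handed in, with the robot touching nothing.
It also fails if it takes over 64 s, if anything falls off the work surface, if the arm or the gripper's body presses on something with over 40 N, if the wrist force passes 120 N, or if a joint passes its speed limit or range.

## Robot

A 7-joint arm with a two-finger parallel gripper is mounted at the origin on a cart in front of the work surface, level with it; the furniture and walls round the work are solid. World frame = base frame: x ahead of the robot, y to its left, z up, the work surface at z = 0. Lengths are in m, angles in rad, forces in N, time in s.
With the tool pointing down it reaches from about 0.4 to 0.875 m from the base axis. Payload 19.3 kg.
Tool frame: the origin (TCP) lies midway between the tips of the shut fingers; the grasp point (between the pads) lies 19 mm behind it; z points along the fingers, y is the line along which they close (so a half turn about z gives the same grasp; the last joint's range is limited). The gripper opens to 85 mm and grips with 20 to 120 N. Pads are 22 mm wide; open, the fingers measure 114 mm over their backs; the gripper's body (76 mm by 85 mm) begins 54 mm behind the grasp point. The pads swing forward as they close: fully open they stand 13 mm farther back than shut.
Start: joints at [1.181, 0.521, -0.036, 1.599, 0.021, 1.021, -0.113], TCP at [0.196, -0.593, 0.231] pointing down, gripper open.
Joint ranges: [-2.91, 2.91], [-0.3, 2.13], [-1.5, 1.42], [0.17, 2.43], [-1.26, 4.41], [0.16, 1.93], [-2.52, 2.52]. Speed limits (rad/s): [1.89, 1.89, 2.39, 2.39, 3.01, 3.01, 3.01].

## Interface

Orientations are given as a unit quaternion [x, y, z, w].
In Python, from bench import r, eyes, ticket, finder gives the robot as it stands.
- The arm moves only by the tool play_rows, never from a script. Its argument "increments" is one flat list of numbers, 7 for each row, row after row: the shift along the tool's x, y, z normalised to -1 to 1, where 1 is 0.3 m, then the turn, a rotation vector about the tool's x, y, z normalised to -1 to 1, where 1 is 90 degrees, then the opening, from -1 (shut) to 1 (fully open). In form: [dx, dy, dz, ax, ay, az, gripper, dx, dy, dz, ax, ay, az, gripper, ...]. A call has exactly 10 rows; each row is the pose to reach, as a shift and turn from the pose commanded when the call began, along the tool's axes at that moment; what a row does not reach only later rows make up. A row lasts 1/8 s, in which the tool goes at most 62.5 mm and 10.7 degrees, less where a joint would pass 70% of its speed; a pose out of reach is approached as far as the arm can. A call with a number of a shift or a turn outside -1 to 1 is refused whole. A call with a gripper value outside its range is refused whole. The fingers move at their own pace and stop on an object; "force" is the grip in N (left out, the last holds). Time passes only in rows, so rows that repeat a pose let the fingers close, or fill a call up. It gives the time, the measured TCP pose, the force, the opening and the grip force at its end, in the units of the state.
- r.get_obs(): the state, without advancing time (a new reading comes with each control period).
- eyes.snapshot(name): name is "scene" or "side" or "wrist"; returns a dict with "frame" (400x640x3 uint8, red, green, blue), "intrinsics" (3x3 intrinsics, pixels), "rvec" (rotation vector, rad) and "tvec" (3), from world to camera coordinates, as OpenCV has them. Camera axes: x right, y down, z forward; pixel columns grow to the right and rows downward; lengths in m; the calibration is good to about 2 mm. A picture is of the moment at which its call begins. There is no depth.
- ticket.sign_off(): hands the job in; it is judged then, once.
Trained networks look in a picture, given as the dict that the camera call returned (one of the last four; its "shot" number tells which), for a name from the list of things; names that differ only in an ending like _2 or _b are one class to them, and where a whole thing is asked for, a point or a joint stands for the part that bears it (a point fixed in the world has none). Each returns a list of dicts, best first, with "conf" (0 to 1); they miss things now and then, are a little off and sometimes report something else, mostly with a low value. They report only what shows in the picture. A call takes as long as a camera call.
- finder.find_in(picture, target): "extent" ([centre column, centre row, width, height] as shares, 0 to 1, of the picture: columns of its width, rows of its height, round what is visible of it).
- finder.trace(picture, target): "region" (400x640 bool, what is visible of it) and "extent" ([centre column, centre row, width, height] as shares, 0 to 1, of the picture: columns of its width, rows of its height, round what is visible of it).
The state is a dict: "clock": time; "qpos": joint angles; "dq": joint speeds; "tau": joint torques, N m; "tcp_pos": TCP position; "ee_rot": TCP orientation; "ft_force": force on the tool from outside, world axes, zero at the start; "torque": the same for the moment, N m; "opening": finger opening in m; "grasp_force": force on a finger pad.
Only numpy, scipy, OpenCV 4.12 (cv2) and the standard library are available. Lean on these libraries where they do the work, as an engineer would, in place of code of your own. Each camera call takes 0.05 s, during which the arm holds its last target. There are 200 camera calls.

## Working session

There is one attempt and no reset: what is moved stays moved. The work goes in short steps, Python scripts to look and compute and a tool call to move; the robot and the scene stay as the last step left them, time stands still between calls to the robot, and variables do not carry over. Pictures are saved under pics/ and viewed, at most 10 in all, crops included, and the job is handed in when it is done.

Besides the shell and the picture viewer there is one more tool, called after "Call:" as name(argument=value, ...) on one line, values as JSON. play_rows: Moves the arm, as the interface text tells. Scaled input: -1 to 1 covers 0.3 m each way for a shift and 90 degrees each way for a turn. Its arguments: {"type":"object","properties":{"increments":{"type":"array","items":{"type":"number","minimum":-1,"maximum":1}},"force":{"type":"number"}},"required":["increments"]}

```bash
mkdir -p pics; cat > h.py <<'E'
import numpy as np, cv2
from bench import r, eyes, ticket, finder
from scipy.spatial.transform import Rotation as R
def cam(p):
    M=R.from_rotvec(np.ravel(p["rvec"])).as_matrix(); t=np.ravel(p["tvec"]); return np.array(p["intrinsics"]),M,t
def ray(p,uv,z):
    K,M,t=cam(p); c=-M.T@t; d=M.T@np.linalg.inv(K)@np.array([uv[0],uv[1],1.]); return c+d*(z-c[2])/d[2]
def proj(p,X):
    K,M,t=cam(p); q=K@(M@np.asarray(X,float).T+t[:,None]); return (q[:2]/q[2]).T
def save(p,n): cv2.imwrite(f"pics/{n}.png",p["frame"][:,:,::-1])
E
python3 - <<'E'
from h import *
for n in ["scene","side"]:
    p=eyes.snapshot(n); save(p,n+"0")
    K,M,t=cam(p); print(n,-M.T@t,K[0,0])
    for o in ["bin","beaker","vial_2","tipbox","release_key","flap"]:
        f=finder.find_in(p,o)[:2]
        for d in f:
            e=np.array(d["extent"])*[640,400,640,400]; print(o,round(d["conf"],2),e.round(), ray(p,(e[0],e[1]+e[3]/2),0).round(3), ray(p,(e[0],e[1]),.12).round(3))
o=r.get_obs(); print(o["clock"],o["tcp_pos"],o["ee_rot"],o["ft_force"])
E
```

```text
scene [0.26441902 0.46788838 0.76689699] 392.2932539950366
bin 0.57 [357. 196.  78.  86.] [0.477 0.003 0.   ] [ 0.5   -0.018  0.12 ]
beaker 0.84 [292. 230.  25.  37.] [0.586 0.11  0.   ] [0.561 0.132 0.12 ]
vial_2 0.66 [410. 221.  15.  28.] [ 0.38  -0.076  0.   ] [ 0.377 -0.022  0.12 ]
tipbox 0.66 [404. 151.  60.  57.] [ 0.469 -0.224  0.   ] [ 0.478 -0.197  0.12 ]
release_key 0.47 [386. 175.  14.   8.] [ 0.51 -0.2   0.  ] [ 0.478 -0.106  0.12 ]
flap 0.56 [358. 181.  43.  32.] [ 0.54  -0.105  0.   ] [ 0.521 -0.055  0.12 ]
side [ 0.3702203  -0.40441999  0.8892405 ] 475.41784188096074
bin 0.76 [320. 250.  96. 109.] [ 0.495 -0.126  0.   ] [ 0.517 -0.071  0.12 ]
bin 0.75 [258. 298.  18.  29.] [ 0.379 -0.095  0.   ] [ 0.386 -0.114  0.12 ]
beaker 0.73 [327. 188.  24.  25.] [0.599 0.086 0.   ] [0.579 0.046 0.12 ]
vial_2 0.56 [258. 297.  18.  28.] [ 0.381 -0.093  0.   ] [ 0.387 -0.112  0.12 ]
tipbox 0.61 [356. 358.  61.  82.] [ 0.488 -0.309  0.   ] [ 0.497 -0.266  0.12 ]
release_key 0.67 [309. 277.  22.  22.] [ 0.488 -0.086  0.   ] [ 0.48  -0.111  0.12 ]
flap 0.6 [319. 240.  50.  49.] [ 0.525 -0.048  0.   ] [ 0.523 -0.052  0.12 ]
0.7 [ 0.19642416 -0.59331082  0.23130763] [ 9.87246387e-01  1.59199782e-01 -1.54001728e-05 -4.66847367e-06] [-0.25369518  0.18224648  0.33349673]
```

```bash
python3 - <<'E'
import cv2
a=cv2.imread("pics/scene0.png")[100:270,260:460]; b=cv2.imread("pics/side0.png")[160:400,220:420]
a=cv2.resize(a,None,fx=2,fy=2,interpolation=3); b=cv2.resize(b,None,fx=2,fy=2,interpolation=3)
a=cv2.copyMakeBorder(a,0,b.shape[0]-a.shape[0],0,0,0)
cv2.imwrite("pics/c0.png",cv2.hconcat([a,b]))
E
```

```text
(no output)
```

View pics/c0.png

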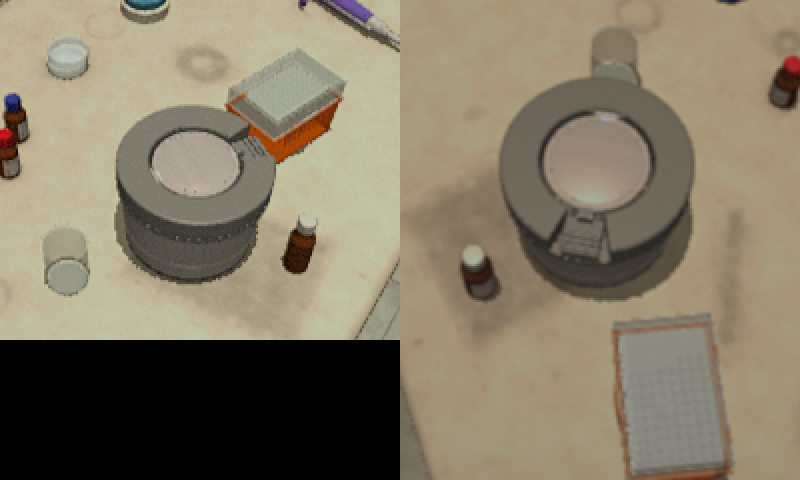

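Both views show the notch clearly: side pixel about (311,279) and scene about (386,173). It points towards −y and slightly −x. The vial is beside it, and the tip box lies beyond.

```bash
python3 - <<'E'
from h import *
T=np.linspace(0,2*np.pi,120)
C=[]
for n in ["scene","side"]:
    p=eyes.snapshot(n)
    m=finder.trace(p,"flap")[0]["region"]; k=finder.trace(p,"release_key")[0]["region"]
    cs,_=cv2.findContours(m.astype(np.uint8),0,1); c=max(cs,key=cv2.contourArea)[:,0]
    W=np.array([ray(p,q,.121)[:2] for q in c.astype(float)])
    el=cv2.minEnclosingCircle(W.astype(np.float32)*1000); print(n,"flap",el, W.min(0),W.max(0))
    ys,xs=np.nonzero(k); W=np.array([ray(p,q,.116)[:2] for q in zip(xs,ys)]); print("key",W.mean(0),len(xs),W.min(0),W.max(0))
    mb=finder.trace(p,"bin")[0]["region"]
    # collar outer fit: top rim points = upper boundary of bin mask
    import itertools
    cols=np.nonzero(mb.any(0))[0]; top=np.array([[u,np.nonzero(mb[:,u])[0][0]] for u in cols[8:-8]],float)
    W=np.array([ray(p,q,.125)[:2] for q in top])
    from scipy.optimize import least_squares
    f=least_squares(lambda s:np.hypot(*(W-s).T)-.088,[.51,-.05],loss="soft_l1",f_scale=.001); print("rim",f.x,np.abs(f.fun).mean())
    for o,h in [("beaker",.07),("vial_2",.085),("tipbox",.093)]:
        e=np.array(finder.find_in(p,o)[0]["extent"])*[640,400,640,400]; print(o,ray(p,e[:2],h/2).round(3))
print(r.get_obs()["clock"])
E
```

```text
scene flap ((563.7769165039062, 131.80653381347656), 41.86281204223633) [0.52837148 0.09225059] [0.59892814 0.1657931 ]
key [ 0.48484752 -0.11126574] 149 [ 0.4630209 -0.1314142] [ 0.50390099 -0.08743067]
rim [ 0.52118748 -0.0523375 ] 0.0015811751665682826
beaker [0.597 0.088 0.035]
vial_2 [ 0.392 -0.072  0.042]
tipbox [ 0.502 -0.274  0.047]
side flap ((521.0077514648438, -50.35061264038086), 50.551109313964844) [ 0.47177067 -0.10041852] [ 0.56879134 -0.00213441]
key [ 0.48226041 -0.10962317] 412 [ 0.459058   -0.13272515] [ 0.50407998 -0.08666728]
rim [ 0.51925604 -0.05531601] 0.0006603239459004082
beaker [0.602 0.094 0.035]
vial_2 [ 0.389 -0.081  0.042]
tipbox [ 0.51  -0.25   0.046]
1.4
```

```bash
cat >> h.py <<'E'
C=np.array([.5205,-.053]); A=np.radians(-122.8); U=np.array([np.cos(A),np.sin(A)])
def to(rad,z,P=None,Q=None,tang=0):
    """normalised tool increment from pose P,Q to tool-down pose at radius rad along U, height z, tool x along -U"""
    o=r.get_obs(); P=o["tcp_pos"] if P is None else P; Q=o["ee_rot"] if Q is None else Q
    X=np.r_[C+rad*U+tang*np.array([-U[1],U[0]]),z]; q=R.from_quat(Q)
    x=np.r_[-U,0]; Zt=np.array([0,0,-1.]); G=R.from_matrix(np.c_[x,np.cross(Zt,x),Zt])
    return X.round(4),(q.inv().apply(X-P)/.3).round(4),((q.inv()*G).as_rotvec()/(np.pi/2)).round(4)
E
python3 -c "
from h import *
print(*to(.076,.160))"
```

```text
[ 0.4793 -0.1169  0.16  ] [ 1.3943 -1.2112  0.2377] [-0.    -0.    -0.432]
```

Call:
play_rows(increments=[0.05, -0.04, 0, 0, 0, -0.03, -1, 0.15, -0.12, 0, 0, 0, -0.08, -1, 0.27, -0.23, 0, 0, 0, -0.13, -1, 0.4, -0.34, 0, 0, 0, -0.19, -1, 0.53, -0.45, 0, 0, 0, -0.25, -1, 0.66, -0.56, 0, 0, 0, -0.31, -1, 0.78, -0.66, 0, 0, 0, -0.36, -1, 0.87, -0.74, 0, 0, 0, -0.4, -1, 0.93, -0.79, 0, 0, 0, -0.43, -1, 0.95, -0.81, 0, 0, 0, -0.432, -1])

```text
clock: 2.65
tcp_pos: [0.3911, -0.2721, 0.2314]
ee_rot: [0.877, 0.48, 0.0, 0.0]
ft_force: [-0.8, -0.8, 0.1]
opening: 0.0001
grasp_force: 0.0
```

```bash
python3 -c "
from h import *
print(*to(.076,.160)); o=r.get_obs();print(o['clock'],o['tcp_pos'],o['opening'])"
```

```text
[ 0.4793 -0.1169  0.16  ] [ 0.5943 -0.0319  0.2379] [ 0.0001 -0.      0.0013]
2.65 [ 0.39111005 -0.27210116  0.23136776] 0.00010932605667337678
```

Call:
play_rows(increments=[0.05, 0, 0, 0, 0, 0, -1, 0.15, -0.01, 0.02, 0, 0, 0, -1, 0.27, -0.015, 0.06, 0, 0, 0, -1, 0.39, -0.02, 0.1, 0, 0, 0, -1, 0.5, -0.03, 0.16, 0, 0, 0, -1, 0.56, -0.03, 0.2, 0, 0, 0, -1, 0.59, -0.032, 0.23, 0, 0, 0, -1, 0.594, -0.032, 0.237, 0, 0, 0, -1, 0.594, -0.032, 0.237, 0, 0, 0, -1, 0.594, -0.032, 0.237, 0, 0, 0, -1])

```text
clock: 3.9
tcp_pos: [0.479, -0.1188, 0.1606]
ee_rot: [0.878, 0.478, 0.0, 0.0]
ft_force: [0.1, 1.2, 0.2]
opening: 0.0001
grasp_force: 0.0
```

```bash
python3 - <<'E'
from h import *
print(*to(.076,.160)); print(r.get_obs()["ft_force"])
p=eyes.snapshot("side"); q=eyes.snapshot("scene"); w=eyes.snapshot("wrist")
a=p["frame"][180:330,240:390]; b=q["frame"][100:250,300:450]
def ov(p):
    f=p["frame"].copy()
    for rr,z in [(.088,.125),(.052,.125)]:
        t=np.linspace(0,6.28,60); X=np.c_[C[0]+rr*np.cos(t),C[1]+rr*np.sin(t),0*t+z]
        for u in proj(p,X): 
            u=u.round().astype(int)
            if 0<=u[0]<640 and 0<=u[1]<400: f[u[1],u[0]]=[0,255,0]
    for s in (-.32,.32):
        for rr in np.linspace(.055,.088,6):
            u=proj(p,np.array([[C[0]+rr*np.cos(A+s),C[1]+rr*np.sin(A+s),.125]]))[0].round().astype(int)
            if 0<=u[0]<640 and 0<=u[1]<400: f[u[1],u[0]]=[255,0,0]
    return f
a=ov(p)[190:322,250:390]; b=ov(q)[110:242,290:430]
z=lambda i:cv2.resize(i,(400,377),interpolation=cv2.INTER_CUBIC)
cv2.imwrite("pics/c1.png",cv2.hconcat([z(a),z(b)])[:,:,::-1])
cv2.imwrite("pics/w1.png",ov(w)[:,:,::-1])
E
```

```text
[ 0.4793 -0.1169  0.16  ] [ 0.006  -0.0026  0.002 ] [ 0.0004  0.     -0.0008]
[0.10022054 1.23825517 0.21331696]
```

View pics/c1.png

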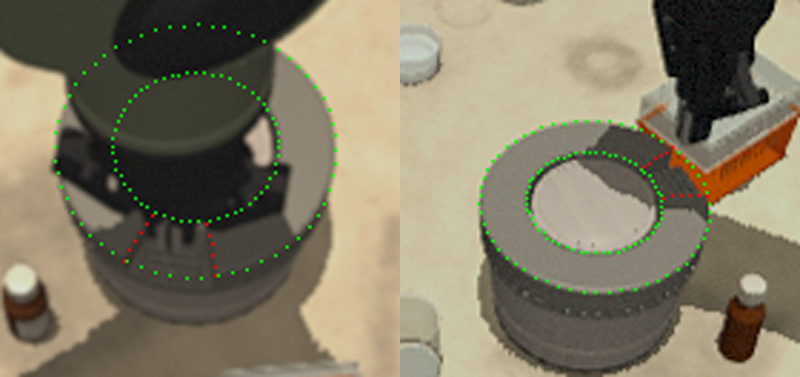

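View pics/w1.png

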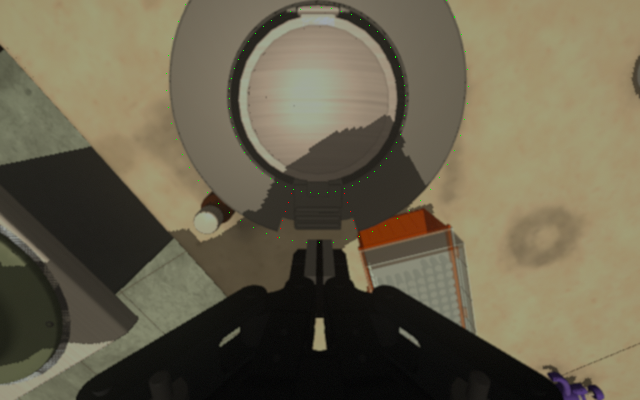

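The overlay of my fitted pose matches the collar and notch in the views, and the wrist view shows the fingertips lined up with the notch (columns 318 to 320). Next I lower gently.

Call:
play_rows(increments=[0.003, -0.002, 0.01, 0, 0, 0, -1, 0.003, -0.002, 0.03, 0, 0, 0, -1, 0.003, -0.002, 0.06, 0, 0, 0, -1, 0.003, -0.002, 0.09, 0, 0, 0, -1, 0.003, -0.002, 0.11, 0, 0, 0, -1, 0.003, -0.002, 0.12, 0, 0, 0, -1, 0.003, -0.002, 0.127, 0, 0, 0, -1, 0.003, -0.002, 0.132, 0, 0, 0, -1, 0.003, -0.002, 0.135, 0, 0, 0, -1, 0.003, -0.002, 0.135, 0, 0, 0, -1])

```text
clock: 5.3
tcp_pos: [0.4791, -0.117, 0.1197]
ee_rot: [0.878, 0.479, 0.0, 0.0]
ft_force: [-0.2, 0.4, 0.8]
opening: -0.0
grasp_force: 0.0
```

```bash
python3 -c "
from h import *
print(*to(.077,.114)); o=r.get_obs();print(o['tcp_pos'],o['ft_force'])"
```

```text
[ 0.4788 -0.1177  0.114 ] [-0.0026  0.0004  0.0191] [ 0.0001 -0.     -0.    ]
[ 0.47910216 -0.11698818  0.1197408 ] [-0.17145631  0.42248773  0.78722547]
```

Call:
play_rows(increments=[-0.003, 0, 0.002, 0, 0, 0, -1, -0.003, 0, 0.004, 0, 0, 0, -1, -0.003, 0, 0.006, 0, 0, 0, -1, -0.003, 0, 0.008, 0, 0, 0, -1, -0.003, 0, 0.01, 0, 0, 0, -1, -0.003, 0, 0.012, 0, 0, 0, -1, -0.003, 0, 0.014, 0, 0, 0, -1, -0.003, 0, 0.016, 0, 0, 0, -1, -0.003, 0, 0.017, 0, 0, 0, -1, -0.003, 0, 0.017, 0, 0, 0, -1])

```text
clock: 6.55
tcp_pos: [0.4783, -0.1184, 0.1147]
ee_rot: [0.878, 0.478, -0.0, 0.0]
ft_force: [-2.8, -3.4, 6.9]
opening: 0.0002
grasp_force: 3.5
```

```bash
python3 - <<'E'
from h import *
print(*to(.077,.114)); o=r.get_obs();print(o['tcp_pos'],o['ft_force'])
q=eyes.snapshot("scene"); b=q["frame"][90:242,290:430]
cv2.imwrite("pics/c2.png",cv2.resize(b,None,fx=3,fy=3)[:,:,::-1])
E
```

```text
[ 0.4788 -0.1177  0.114 ] [0.0029 0.0001 0.0024] [ 0.      0.0006 -0.0004]
[ 0.47828632 -0.11842746  0.11472448] [-2.76334237 -3.42434052  6.87028273]
```

View pics/c2.png

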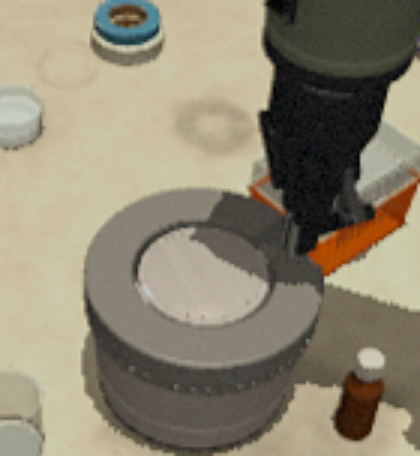

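The flap is still latched, with the key partly down at 7 N. I'll press a little deeper.

Call:
play_rows(increments=[0, 0, 0.001, 0, 0, 0, -1, 0, 0, 0.002, 0, 0, 0, -1, 0, 0, 0.003, 0, 0, 0, -1, 0, 0, 0.004, 0, 0, 0, -1, 0, 0, 0.005, 0, 0, 0, -1, 0, 0, 0.006, 0, 0, 0, -1, 0, 0, 0.006, 0, 0, 0, -1, 0, 0, 0.006, 0, 0, 0, -1, 0, 0, 0.006, 0, 0, 0, -1, 0, 0, 0.006, 0, 0, 0, -1])

```text
clock: 7.85
tcp_pos: [0.4784, -0.1184, 0.113]
ee_rot: [0.878, 0.478, -0.0, 0.0]
ft_force: [-3.7, -4.6, 6.8]
opening: 0.0001
grasp_force: 3.5
```

```bash
python3 - <<'E'
from h import *
o=r.get_obs();print(o['tcp_pos'],o['ft_force'])
q=eyes.snapshot("scene"); b=q["frame"][90:242,290:430]
cv2.imwrite("pics/c3.png",cv2.resize(b,None,fx=3,fy=3)[:,:,::-1])
E
```

```text
[ 0.47835205 -0.11842594  0.11296739] [-3.70722496 -4.62434261  6.805178  ]
```

View pics/c3.png

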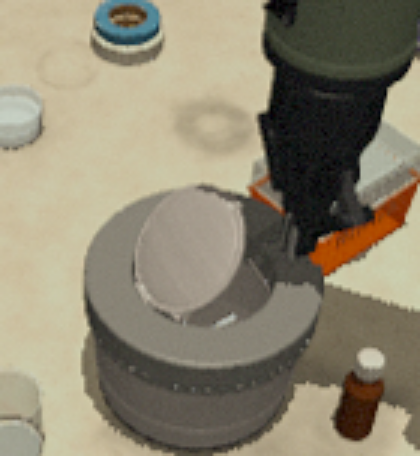

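The flap has popped up. I'll lift straight up now, then sweep towards the hinge.

Call:
play_rows(increments=[0, 0, -0.01, 0, 0, 0, -1, 0, 0, -0.03, 0, 0, 0, -1, 0, 0, -0.06, 0, 0, 0, -1, 0, 0, -0.1, 0, 0, 0, -1, 0, 0, -0.14, 0, 0, 0, -1, 0, 0, -0.17, 0, 0, 0, -1, 0, 0, -0.19, 0, 0, 0, -1, 0, 0, -0.2, 0, 0, 0, -1, 0, 0, -0.2, 0, 0, 0, -1, 0, 0, -0.2, 0, 0, 0, -1])

```text
clock: 9.15
tcp_pos: [0.4784, -0.1177, 0.1725]
ee_rot: [0.878, 0.479, -0.0, -0.0]
ft_force: [0.9, -0.6, -0.2]
opening: 0.0002
grasp_force: 0.0
```

```bash
python3 -c "
from h import *
print(*to(.035,.173));print(*to(-.025,.195));print(*to(-.035,.2)); o=r.get_obs();print(o['tcp_pos'],o['ft_force'])"
```

```text
[ 0.5015 -0.0824  0.173 ] [ 0.1405  0.001  -0.0016] [-0.0003  0.0001  0.    ]
[ 0.534 -0.032  0.195] [ 0.3405  0.001  -0.075 ] [-0.0003  0.0001  0.    ]
[ 0.5395 -0.0236  0.2   ] [ 0.3739  0.001  -0.0916] [-0.0003  0.0001  0.    ]
[ 0.47844346 -0.11769415  0.17252582] [ 0.93891297 -0.57499243 -0.18871621]
```

Call:
play_rows(increments=[0.03, 0, 0, 0, 0, 0, -1, 0.07, 0, 0, 0, 0, 0, -1, 0.11, 0, 0, 0, 0, 0, -1, 0.14, 0, 0, 0, 0, 0, -1, 0.17, 0, -0.01, 0, 0, 0, -1, 0.2, 0, -0.03, 0, 0, 0, -1, 0.23, 0, -0.045, 0, 0, 0, -1, 0.26, 0, -0.055, 0, 0, 0, -1, 0.29, 0, -0.065, 0, 0, 0, -1, 0.31, 0, -0.07, 0, 0, 0, -1])

```text
clock: 10.4
tcp_pos: [0.5293, -0.039, 0.194]
ee_rot: [0.878, 0.479, 0.0, -0.0]
ft_force: [-0.8, -0.6, 0.2]
opening: 0.0002
grasp_force: 0.2
```

Call:
play_rows(increments=[0.015, 0, 0, 0, 0, 0, -1, 0.03, 0, -0.005, 0, 0, 0, -1, 0.04, 0, -0.01, 0, 0, 0, -1, 0.05, 0, -0.013, 0, 0, 0, -1, 0.06, 0, -0.015, 0, 0, 0, -1, 0.067, 0, -0.015, 0, 0, 0, -1, 0.07, 0, -0.015, 0, 0, 0, -1, 0.07, 0, -0.015, 0, 0, 0, -1, 0.07, 0, -0.015, 0, 0, 0, -1, 0.07, 0, -0.015, 0, 0, 0, -1])

```text
clock: 11.65
tcp_pos: [0.5403, -0.022, 0.1983]
ee_rot: [0.878, 0.479, -0.0, -0.0]
ft_force: [-0.8, 0.1, -0.2]
opening: -0.0002
grasp_force: 0.0
```

```bash
python3 - <<'E'
from h import *
o=r.get_obs();print(o['tcp_pos'],o['ft_force'],((o['tcp_pos'][:2]-C)@U))
q=eyes.snapshot("scene"); b=q["frame"][70:242,290:430]
cv2.imwrite("pics/c4.png",cv2.resize(b,None,fx=3,fy=3)[:,:,::-1])
E
```

```text
[ 0.5403173  -0.02195074  0.19829511] [-0.80821335  0.07716902 -0.15720746] -0.03683415963782212
```

View pics/c4.png

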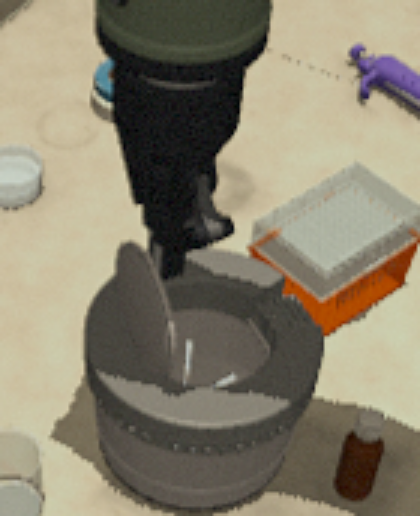

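The flap stands about upright with the fingertip beside it. I'll back away and check.

Call:
play_rows(increments=[-0.01, 0, 0, 0, 0, 0, -1, -0.03, 0, 0, 0, 0, 0, -1, -0.07, 0, 0, 0, 0, 0, -1, -0.12, 0, 0, 0, 0, 0, -1, -0.2, 0, -0.03, 0, 0, 0, -1, -0.28, 0, -0.06, 0, 0, 0, -1, -0.36, 0, -0.09, 0, 0, 0, -1, -0.43, 0, -0.11, 0, 0, 0, -1, -0.47, 0, -0.12, 0, 0, 0, -1, -0.48, 0, -0.12, 0, 0, 0, -1])

```text
clock: 12.95
tcp_pos: [0.462, -0.1437, 0.2344]
ee_rot: [0.878, 0.478, 0.0, 0.0]
ft_force: [1.2, -0.0, -0.0]
opening: 0.0003
grasp_force: 0.0
```

Call:
play_rows(increments=[0, 0, 0, 0, 0, 0, -1, 0, 0, 0, 0, 0, 0, -1, 0, 0, 0, 0, 0, 0, -1, 0, 0, 0, 0, 0, 0, -1, 0, 0, 0, 0, 0, 0, -1, 0, 0, 0, 0, 0, 0, -1, 0, 0, 0, 0, 0, 0, -1, 0, 0, 0, 0, 0, 0, -1, 0, 0, 0, 0, 0, 0, -1, 0, 0, 0, 0, 0, 0, -1])

```text
clock: 14.2
tcp_pos: [0.4623, -0.143, 0.2343]
ee_rot: [0.878, 0.479, -0.0, -0.0]
ft_force: [-0.6, -0.4, -0.2]
opening: -0.0003
grasp_force: 0.0
```

```bash
python3 - <<'E'
from h import *
q=eyes.snapshot("scene"); b=q["frame"][70:270,250:450]
for th in (1.3,1.57,1.68):
    print(th,proj(q,np.array([np.r_[C+(-.05+.1*np.cos(th))*U,.119+.1*np.sin(th)]]))[0].round(1)-[250,70])
for o,h in [("beaker",.07),("vial_2",.085),("tipbox",.093)]:
    f=finder.find_in(q,o)
    if f: e=np.array(f[0]["extent"])*[640,400,640,400]; print(o,ray(q,e[:2],h/2).round(3))
cv2.imwrite("pics/c5.png",cv2.resize(b,None,fx=3,fy=3)[:,:,::-1])
E
```

```text
1.3 [100.5  83.2]
1.57 [88.4 85.6]
1.68 [83.3 87.3]
beaker [0.598 0.087 0.035]
vial_2 [ 0.393 -0.078  0.042]
tipbox [ 0.493 -0.267  0.047]
```

View pics/c5.png

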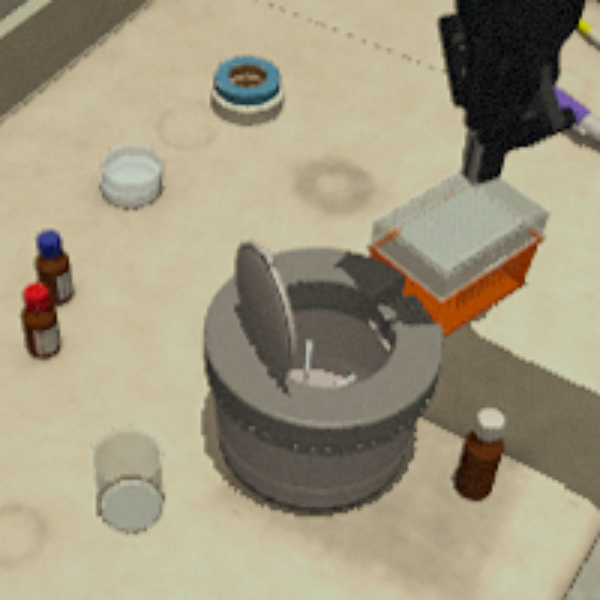

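The flap stands fully back: its tip is at crop pixel (83,81), where I expect it for about 1.6 to 1.68 rad. The beaker, vial and tip box have not moved, and the robot is clear.

```bash
python3 -c "
from h import *
print(ticket.sign_off())"
```

```text
the job is handed in; nothing more can be done
None
```

The bin is open and handed in: the key was pressed at about 7 N, and the flap popped up and was pushed back to about 1.6–1.68 rad, where it stands by itself. I found the notch from the camera images rather than by feeling round the collar; the beaker, vial and tip box did not move.

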